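# Set the cake maker's programme dial to click six

### The job

Set the cake maker's programme dial to its sixth setting: the sixth click, and sixth black dot, clockwise from the red off dot. Come up to it clockwise only and count the clicks - it must not run on past six, not even to be turned back - then let go with the dial resting in its click. Leave the other things on the shelf where they stand.

Things in the scene. Friction and masses are not known exactly. Their poses are not given: they have to be found in the camera images.
- machine: White cake maker, fixed, 350 x 280 mm, flat deck 95 mm above the shelf. Origin on the shelf surface under the dial's axis; z up. From the origin the casing reaches 95 mm to -x, 255 mm to +x, 140 mm to either side; a flat steel lid (x = 100 to 250 mm, 250 mm wide) stands 24 mm above the deck.
- off_dot (a point): Centre of the red off dot (15 mm across) on the deck, 76 mm from the dial's axis, at 135 degrees counter-clockwise from the machine's +x seen from above. Nine black dots (10 mm), settings 1 to 9, follow clockwise on the same circle every 30 degrees, so setting 6 is at -45 degrees. This frame is turned like the machine.
- dial_axis (a point): Point on the dial's vertical axis at deck height, 95 mm above the shelf. A spring detent pulls the dial into the nearest setting: pushed over half-way (0.26 rad) it snaps into the next and stays, without running on. Turning it over a click takes about 0.2 N m (4 to 6 N pushed 45 mm from the axis).
- dial (a joint): Angle of the programme dial (rad): 0 at the red off dot, growing clockwise seen from above. One click = 0.5236 rad (30 degrees); setting 6 = 3.1416; end stops at off and setting 9. It starts anywhere from off to setting 3. The pointer's direction in the machine's frame is 135 degrees minus this angle.
- dial_tip (a point): Pointer end, at the fin's top edge, 60 mm from the axis, 148 mm above the shelf; x outward along the pointer, z up. Dial: black disc, 80 mm across, top 107 mm above the shelf, with an upright radial fin 12 mm thick from 25 mm behind the axis to 60 mm before it, top at 148 mm; its pointing end (22 mm) is orange. Push the fin's side or pinch it.
- tin: Bystander: empty open steel loaf tin 220 x 110 x 65 mm, origin under its centre.
- mould: Bystander: blue silicone mould with four cups, 170 x 170 x 40 mm, origin under its centre.
- jug: Bystander: glass measuring jug, 100 mm across, 130 mm tall, handle to its +y, origin under its centre.
- ramekin_low: Bystander: white ramekin, 90 mm across, 50 mm tall, lower of a stacked pair, origin under its centre.
- ramekin_top: Bystander: white ramekin standing on the lower one; origin under its centre, 50 mm above the shelf.
- spatula: Bystander: wooden-handled spatula lying along its x (blade to +x), 280 mm long, origin at its middle.
- jar: Bystander: amber jar with white cap, 80 mm across, 120 mm tall, origin under its centre.

How it is judged:
At the end, for the whole second after the job is handed in: The dial rests at setting 6 (3.1416 rad, within 0.13 rad), still, and every bystander is within 30 mm of where it started (value of joint dial between 3.0116 and 3.2716 rad and velocity of joint dial between -0.1 and 0.1 rad/s and distance of each of tin, mould, jug, ramekin_low, ramekin_top, spatula, jar from where it was at the start of the episode below 0.03 m); the robot touches nothing.
It fails at once if the dial was turned past setting 6 (more than 0.3 rad beyond it, that is over the next click) (value of joint dial above 3.4416 rad).
It fails at once if another thing on the shelf was moved more than 30 mm (distance of any of tin, mould, jug, ramekin_low, ramekin_top, spatula, jar from where it was at the start of the episode above 0.03 m).
It also fails if it takes over 62 s, if anything falls off the work surface, if the arm or the gripper's body presses on something with over 40 N, if the wrist force passes 120 N, or if a joint passes its speed limit or range.

### The arm

A 6-joint arm with a two-finger parallel gripper is mounted at the origin on the work surface. World frame = base frame: x ahead of the robot, y to its left, z up, the work surface at z = 0. Lengths are in m, angles in rad, forces in N, time in s.
With the tool pointing down it reaches from about 0.35 to 0.775 m from the base axis. Payload 7.3 kg.
Tool frame: the origin (TCP) lies midway between the tips of the shut fingers; the grasp point (between the pads) lies grasp_offset behind it (grasp_offset is the distance from the TCP to the grasp point, in m); z points along the fingers, y is the line along which they close (so a half turn about z gives the same grasp; the last joint's range is limited). The gripper opens to 92 mm and grips with 3 to 60 N. Pads are 19 mm wide; open, the fingers measure 130 mm over their backs; the gripper's body (75 mm by 190 mm) begins 47 mm behind the grasp point.
Start: joints at [-1.284, 0.342, 1.524, -0, 1.275, -0.146], TCP at [0.22, -0.477, 0.227] pointing down, gripper open.
Joint ranges: [-2.53, 2.53], [-0.77, 2.02], [0.04, 2.7], [-1, 4.14], [0.28, 2.66], [-3.11, 3.11]. Speed limits (rad/s): [2.57, 2.57, 3.14, 3.14, 3.14, 3.14].

### API

Orientations are given as [roll, pitch, yaw] about the fixed x, y, z axes, in that order (R = Rz(yaw) Ry(pitch) Rx(roll)).
In Python, from cell import * gives the robot as it stands.
- The arm moves only by the tool step_arm, never from a script. Its argument "plan" is a list of rows, each a list of 5 numbers: the closure, from -1 (fully open) to 1 (shut), then the shift along the tool's x, y, z in m, then the turn about the tool's z in rad. In form: [[hand, x, y, z, twist], ...]. A call has 1 to 20 rows; each row is the pose to reach, as a shift and turn from the pose commanded when the call began, along the tool's axes at that moment; what a row does not reach only later rows make up. A row lasts 1/8 s, in which the tool goes at most 62.5 mm and 10.7 degrees, less where a joint would pass 70% of its speed; a pose out of reach is approached as far as the arm can. A call with a gripper value outside its range is refused whole. The fingers move at their own pace and stop on an object; "grip_force" is the grip in N (left out, the last holds). Time passes only in rows, so rows that repeat a pose let the fingers close. It gives the time, the measured TCP pose, the force, the opening and the grip force at its end, in the units of the state.
- observe(): the state, without advancing time (a new reading comes with each control period).
- read_camera(name): name is "side" or "top"; returns a dict with "img" (480x640x3 uint8, red, green, blue), "range_z" (480x640 float32, m along the optical axis (not along the pixel's ray), 0 where there is no reading), "fx", "fy", "cx", "cy" (pixels), "R" (3x3) and "t" (3): a world point X has camera coordinates R X + t. Camera axes: x right, y down, z forward; pixel columns grow to the right and rows downward; lengths in m; the calibration is good to about 2 mm. A picture is of the moment at which its call begins.
- hand_in(): hands the job in; it is judged then, once.
The state is a dict: "time": time; "qpos": joint angles; "qvel": joint speeds; "joint_efforts": joint torques, N m; "tool_pos": TCP position; "tool_rot": TCP orientation; "contact_force": force on the tool from outside, world axes, zero at the start; "torque": the same for the moment, N m; "opening": finger opening in m; "grip_force": force on a finger pad.
Only numpy, scipy, OpenCV 4.12 (cv2) and the standard library are available. Lean on these libraries where they do the work, as an engineer would, in place of code of your own. Each camera call takes 0.05 s, during which the arm holds its last target. There are 200 camera calls.

## Working session

There is one attempt and no reset: what is moved stays moved. The work goes in short steps, Python scripts to look and compute and a tool call to move; the robot and the scene stay as the last step left them, time stands still between calls to the robot, and variables do not carry over. Pictures are saved under pics/ and viewed, at most 10 in all, crops included, and the job is handed in when it is done.

Besides the shell and the picture viewer there is one more tool, called after ">>>" in YAML: its name, and indented under it one key for each argument. step_arm: Moves the arm, as the interface text tells. Its arguments: {"type":"object","properties":{"plan":{"type":"array","items":{"type":"array","items":{"type":"number"}}},"grip_force":{"type":"number"}},"required":["plan"]}

```bash
mkdir -p pics; python3 - <<'E'
from cell import *
import cv2,numpy as np
o=observe();print(o['tool_pos'],o['tool_rot'],o['opening'],o['time'])
try: print(grasp_offset)
except Exception as e: print(e)
for n in('top','side'):
    c=read_camera(n);cv2.imwrite(f'pics/{n}0.png',c['img'][:,:,::-1]);np.savez(f'{n}0.npz',**c)
    print(n,c['fx'],c['R'].round(3).tolist(),c['t'])
E
```

```text
[ 0.22009825 -0.47618438  0.22604617] [-3.14008982e+00 -2.17588100e-04  4.32827738e-01] 0.09160758976903077 0.0
0.0188
top 456.9967079253145 [[-0.005, -1.0, 0.001], [-0.996, 0.004, -0.093], [0.093, -0.001, -0.996]] [0.02571897 0.4677718  1.37038771]
side 498.6463541910522 [[0.975, -0.22, 0.022], [-0.093, -0.499, -0.862], [0.201, 0.838, -0.507]] [-0.44591615  0.14102538  1.37316061]
```

View pics/top0.png

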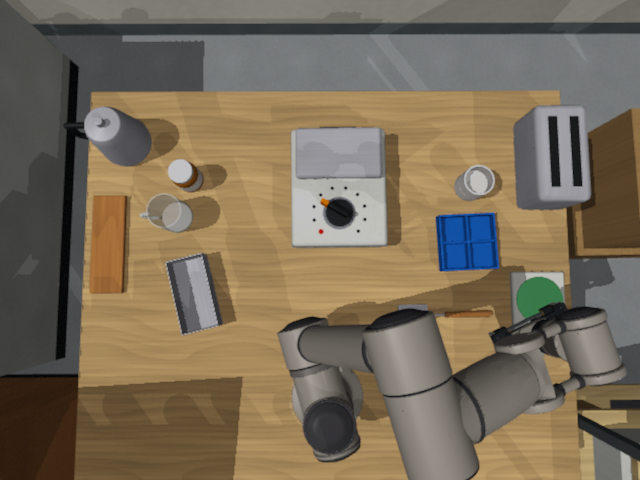

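View pics/side0.png

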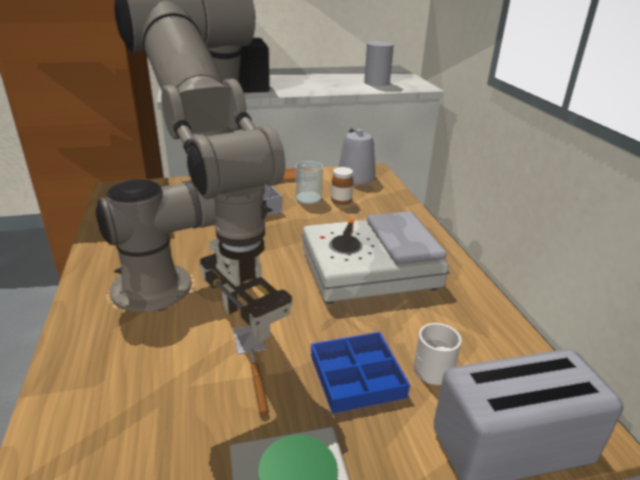

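The top view shows the dial at about (340,213), the orange pointer end at about (325,203), the red dot at (321,232) and the lid above the dial, so machine +x is roughly world +x. The side view confirms this. Next I'll measure the dots and the fin.

```bash
cat > h.py <<'E'
import numpy as np,cv2
from cell import *
def ray(c,u,v,z):
    d=c['R'].T@np.array([(u-c['cx'])/c['fx'],(v-c['cy'])/c['fy'],1.]);o=-c['R'].T@c['t']
    return o+d*(z-o[2])/d[2]
def blobs(m):
    n,_,s,ce=cv2.connectedComponentsWithStats(m.astype(np.uint8));return [(s[i,4],ce[i]) for i in range(1,n)]
def orange(c,box):
    x0,x1,y0,y1=box;i=c['img'][y0:y1,x0:x1].astype(int)
    m=(i[...,0]>150)&(i[...,2]<80)&(i[...,1]>60)&(i[...,0]-i[...,1]>50)
    b=max(blobs(m),key=lambda b:b[0]);return b[0],b[1]+[x0,y0]
E
python3 - <<'E'
from h import *
c=dict(np.load('top0.npz'));i=c['img'].astype(int)
x0,x1,y0,y1=296,384,182,244
s=i[y0:y1,x0:x1];g=s.max(2)
red=[b for b in blobs((s[...,0]-s[...,1]>60)&(s[...,1]<80)) ]
print([(a,(p+[x0,y0]).round(1)) for a,p in red])
pts=[]
w=np.clip(150-g,0,150)
for a,p in blobs(g<120):
    if 2<=a<40:
        X=ray(c,*(p+[x0,y0]),.095);print(a,(p+[x0,y0]).round(1),X.round(4));pts.append(X)
r=max([b for b in red],key=lambda b:-abs(b[1][0]+x0-321)-abs(b[1][1]+y0-232))
R=ray(c,*(r[1]+[x0,y0]),.095);print('red',R)
P=np.array(pts+[R])
from scipy.optimize import least_squares
f=least_squares(lambda q:np.hypot(P[:,0]-q[0],P[:,1]-q[1])-.076,[.54,0],loss='soft_l1',f_scale=.003)
C=f.x;print('C',C,f.fun.round(4)); print(np.degrees(np.arctan2(P[:,1]-C[1],P[:,0]-C[0])).round(1))
a,p=orange(c,(310,350,190,225));T=ray(c,*p,.148);print('or',a,p,T,np.degrees(np.arctan2(T[1]-C[1],T[0]-C[0])),np.hypot(*(T[:2]-C)))
print('rng',[(ray(c,u,v,0)[2],(-c['R'].T@c['t']+c['R'].T@np.array([(u-c['cx'])/c['fx'],(v-c['cy'])/c['fy'],1.])*c['range_z'][v,u]).round(3)) for u,v in((325,203),(305,240),(340,150))])
cv2.imwrite('pics/crop.png',cv2.resize(c['img'][175:250,285:395,::-1],None,fx=7,fy=7,interpolation=cv2.INTER_CUBIC))
E
```

```text
[(np.int32(8), array([323.9, 203.8])), (np.int32(12), array([320.7, 231.2]))]
6 [331.8 187.8] [ 0.6139 -0.0145  0.095 ]
7 [345.  187.7] [ 0.6141 -0.0529  0.095 ]
6 [357.2 193.8] [ 0.5958 -0.0882  0.095 ]
6 [320.  194.5] [0.5943 0.0201 0.095 ]
5 [313.4 206.2] [0.56   0.0394 0.095 ]
6 [364.  205.5] [ 0.5614 -0.1076  0.095 ]
5 [313.8 219.6] [0.5207 0.0384 0.095 ]
6 [364.5 219. ] [ 0.5218 -0.1085  0.095 ]
6 [358.  230.5] [ 0.4883 -0.0893  0.095 ]
red [0.48662436 0.01868734 0.095     ]
C [ 0.54094024 -0.03459231] [-0.0003 -0.0006  0.0007  0.0004  0.0004 -0.0002 -0.0002  0.0004 -0.0001
  0.0001]
[  15.4  -14.1  -44.3   45.7   75.6  -74.4  105.5 -104.5 -133.9  135.6]
or 30 [324.66666667 201.3       ] [0.56469828 0.00737542 0.148     ] 60.48568487926959 0.04822587963428687
rng [(np.float64(0.0), array([0.561, 0.006, 0.142])), (np.float64(0.0), array([0.462, 0.064, 0.093])), (np.float64(0.0), array([ 0.72 , -0.038,  0.118]))]
```

View pics/crop.png

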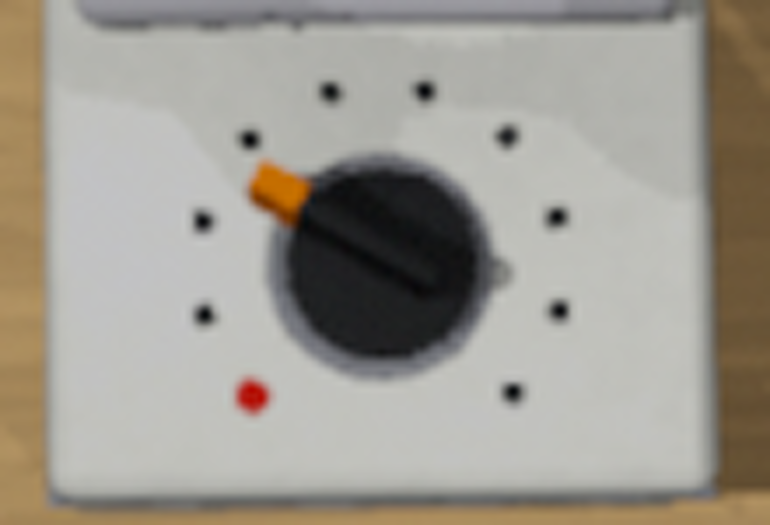

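The crop shows the red dot at (252,397) and nine black dots at the expected 30° spacing. The pointer end at (280,190) appears to sit between settings 2 and 3. I'll refine this with depth points and a fresh picture, in case the dial has settled since.

```bash
cat >> h.py <<'E'
C=np.array([.5409,-.0346])
def cloud(c):
    v,u=np.mgrid[:480,:640];z=c['range_z'].astype(float)
    P=np.stack([(u-c['cx'])/c['fx']*z,(v-c['cy'])/c['fy']*z,z],-1)
    return (P-c['t'])@c['R']
def fin(c,zlo=.125,zhi=.16):
    P=cloud(c);d=P[...,:2]-C
    m=(c['range_z']>0)&(np.hypot(d[...,0],d[...,1])<.07)&(P[...,2]>zlo)&(P[...,2]<zhi)
    Q=P[m];i=c['img'][m].astype(int)
    o=(i[:,0]>120)&(i[:,2]<90)&(i[:,0]-i[:,2]>70)
    return Q,o
E
python3 - <<'E'
from h import *
for n in('top','side'):
    c=read_camera(n);Q,o=fin(c)
    vx,vy,x0,y0=cv2.fitLine(Q[:,:2].astype(np.float32),cv2.DIST_HUBER,0,.01,.01).ravel()
    q=Q[:,:2]-C; m=q[o].mean(0) if o.any() else 0
    print(n,len(Q),o.sum(),Q[:,2].max(),'line deg',np.degrees(np.arctan2(vy,vx)),'off axis',vx*(y0-C[1])-vy*(x0-C[0]),'orange',np.degrees(np.arctan2(m[1],m[0])),np.hypot(*m),Q[o].mean(0))
print(observe()['time'])
E
```

```text
top 164 42 0.15386531148721477 line deg 59.773037 off axis 0.0030511035543829496 orange 63.13634313009625 0.04845232748187138 [0.5627941  0.00862356 0.14566742]
side 132 17 0.1515292194778064 line deg 57.21868 off axis -0.002743619440861932 orange 59.09786062130353 0.04761510661210705 [0.56535385 0.00625594 0.14842382]
0.2
```

The pointer is at about 60° in world, roughly half-way between settings 2 and 3. I'll pinch the fin over the dial axis, twist clockwise to -45°, then release. First I'll move above the dial with tool x along the fin.

>>> step_arm:
  plan:
    - [-1,0.04,-0.022,0,-0.05]
    - [-1,0.08,-0.044,0,-0.1]
    - [-1,0.12,-0.067,0,-0.15]
    - [-1,0.16,-0.089,0,-0.2]
    - [-1,0.2,-0.111,0,-0.25]
    - [-1,0.24,-0.133,0,-0.3]
    - [-1,0.28,-0.156,0,-0.36]
    - [-1,0.32,-0.178,0,-0.41]
    - [-1,0.36,-0.2,0,-0.46]
    - [-1,0.4,-0.222,0,-0.51]
    - [-1,0.44,-0.245,0,-0.56]
    - [-1,0.476,-0.266,0,-0.614]
    - [-1,0.476,-0.266,0,-0.614]
    - [-1,0.476,-0.266,0,-0.614]
    - [-1,0.476,-0.266,0,-0.614]
    - [-1,0.476,-0.266,0,-0.614]
  grip_force: 20

```text
time: 2.2
tool_pos: [0.5404, -0.0364, 0.2269]
tool_rot: [3.141, 0.0, 1.045]
contact_force: [-0.0, 0.9, -1.0]
opening: 0.0918
grip_force: 0.0
```

>>> step_arm:
  plan:
    - [-1,0.002,0,0.03,0]
    - [-1,0.002,0,0.06,0]
    - [-1,0.002,0,0.09,0]
    - [-1,0.002,0,0.1,0]
    - [-1,0.002,0,0.11,0]
    - [-1,0.002,0,0.11,0]
    - [-1,0.002,0,0.11,0]

```text
time: 3.08
tool_pos: [0.5423, -0.0339, 0.1176]
tool_rot: [3.14, -0.0, 1.047]
contact_force: [-0.3, 0.5, -0.5]
opening: 0.0919
grip_force: 0.0
```

```bash
python3 - <<'E'
from h import *
o=observe();print(o['tool_pos'],o['contact_force'],o['qpos'])
c=read_camera('side');cv2.imwrite('pics/s1.png',cv2.resize(c['img'][170:310,260:460,::-1],None,fx=4,fy=4))
E
```

```text
[ 0.54231492 -0.03390814  0.11755201] [-0.29024093  0.51761077 -0.51687773] [-2.03475077e-01  4.84721073e-01  1.62642733e+00 -7.67392438e-05
  1.02883085e+00  3.20627592e-01]
```

View pics/s1.png

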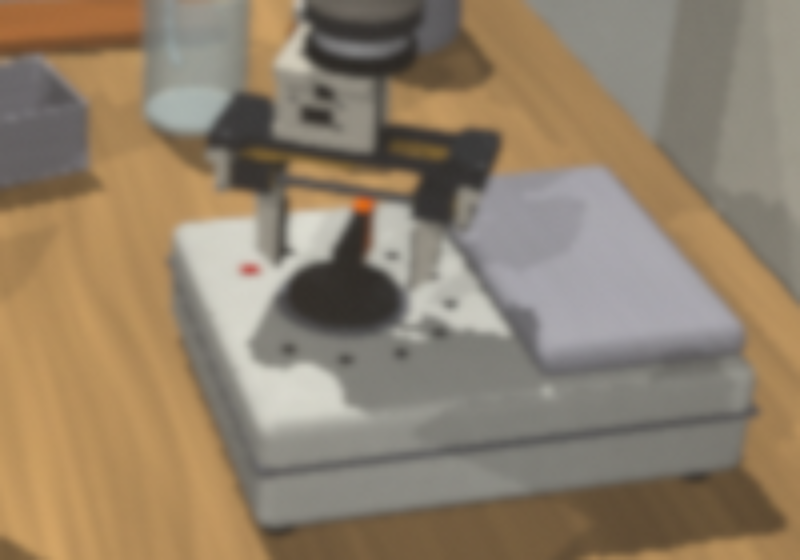

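The open fingers straddle the fin at about (355,235), clear of the deck and lid. Closing on it now.

>>> step_arm:
  plan:
    - [0,0,0,0,0]
    - [0.4,0,0,0,0]
    - [0.6,0,0,0,0]
    - [1,0,0,0,0]
    - [1,0,0,0,0]
    - [1,0,0,0,0]
    - [1,0,0,0,0]
    - [1,0,0,0,0]
  grip_force: 45

```text
time: 4.12
tool_pos: [0.5418, -0.0338, 0.1167]
tool_rot: [3.141, 0.0, 1.047]
contact_force: [0.5, -0.3, -0.2]
opening: 0.0164
grip_force: 0.0
```

```bash
python3 - <<'E'
from h import *
o=observe();print(o['contact_force'],o['torque'],o['opening'])
for n in('top','side'):
    c=read_camera(n);Q,m=fin(c,.12,.155);q=Q[m][:,:2].mean(0)-C;print(n,m.sum(),np.degrees(np.arctan2(q[1],q[0])),np.hypot(*q))
E
```

```text
[ 0.54675984 -0.34193545 -0.15474601] [ 0.0233634  -0.02286507  0.00221819] 0.016435316921256316
top 0 nan nan
side 0 nan nan<stdin>:4: RuntimeWarning: Mean of empty slice.
  ret = um.true_divide(
```

>>> step_arm:
  plan:
    - [1,0,0,0,0]
    - [1,0,0,0,0]
    - [1,0,0,0,0]
    - [1,0,0,0,0]

```text
time: 4.72
tool_pos: [0.5417, -0.0338, 0.1167]
tool_rot: [-3.142, 0.0, 1.047]
contact_force: [-0.5, -0.8, -0.4]
opening: 0.0117
grip_force: 45.0
```

```bash
python3 - <<'E'
from h import *
o=observe();print(o['contact_force'],o['torque'],o['opening'])
c=read_camera('side');cv2.imwrite('pics/s2.png',cv2.resize(c['img'][170:310,260:460,::-1],None,fx=4,fy=4))
E
```

```text
[-0.47502641 -0.76776683 -0.38379226] [ 0.01253464 -0.01188601  0.01691666] 0.011725813234336042
```

View pics/s2.png

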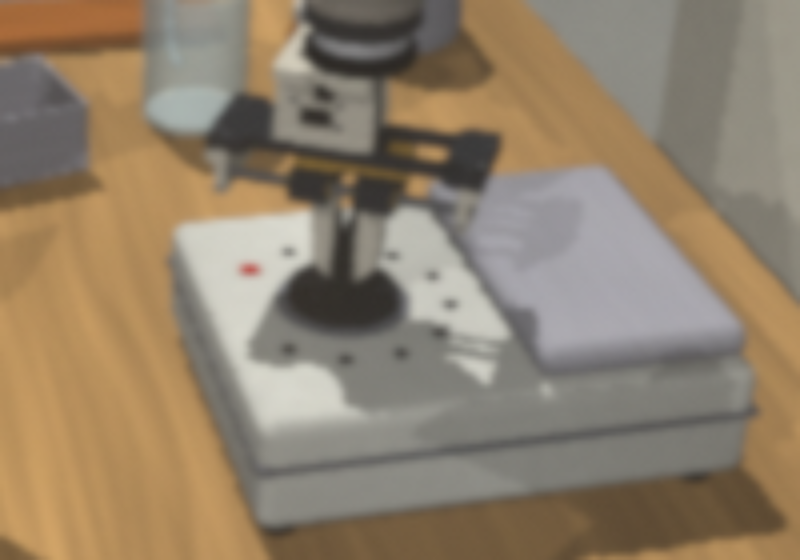

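The fin is pinched (11.7 mm opening, 45 N) at about (345,245) with negligible wrist load. I'll turn clockwise to around setting 5 first, which is 1.30 rad of the 1.82 needed.

>>> step_arm:
  plan:
    - [1,0,0,0,0.1]
    - [1,0,0,0,0.2]
    - [1,0,0,0,0.3]
    - [1,0,0,0,0.4]
    - [1,0,0,0,0.5]
    - [1,0,0,0,0.6]
    - [1,0,0,0,0.7]
    - [1,0,0,0,0.8]
    - [1,0,0,0,0.9]
    - [1,0,0,0,1.0]
    - [1,0,0,0,1.1]
    - [1,0,0,0,1.2]
    - [1,0,0,0,1.3]
    - [1,0,0,0,1.3]
    - [1,0,0,0,1.3]
    - [1,0,0,0,1.3]

```text
time: 6.78
tool_pos: [0.5429, -0.0365, 0.1167]
tool_rot: [3.138, -0.003, -0.253]
contact_force: [2.7, -10.9, -3.6]
opening: 0.0118
grip_force: 45.0
```

```bash
python3 - <<'E'
from h import *
o=observe();print(o['contact_force'],o['torque'],o['opening'],o['tool_rot'],o['tool_pos'])
for n in('top','side'):
    c=read_camera(n);Q,m=fin(c,.11,.16);q=Q[m][:,:2].mean(0)-C;print(n,m.sum(),np.degrees(np.arctan2(q[1],q[0])),np.hypot(*q))
E
```

```text
[  2.71272299 -10.88039352  -3.56097957] [-1.58607906 -0.27329661 -0.02990108] 0.011823657701016625 [ 3.13806555 -0.00328956 -0.25340154] [ 0.54287151 -0.03649332  0.11673546]
top 0 nan nan
side 77 -22.048137908015775 0.050137356095724436<stdin>:4: RuntimeWarning: Mean of empty slice.
  ret = um.true_divide(
```

The dial followed to setting 5: yaw is -0.253 against an expected -0.25, and torque is near zero. One more click.

>>> step_arm:
  plan:
    - [1,0,0,0,0.09]
    - [1,0,0,0,0.18]
    - [1,0,0,0,0.27]
    - [1,0,0,0,0.36]
    - [1,0,0,0,0.44]
    - [1,0,0,0,0.5]
    - [1,0,0,0,0.52]
    - [1,0,0,0,0.52]
    - [1,0,0,0,0.52]
    - [1,0,0,0,0.52]

```text
time: 8.12
tool_pos: [0.5422, -0.0376, 0.1167]
tool_rot: [3.138, -0.005, -0.773]
contact_force: [0.5, -16.0, -1.6]
opening: 0.0118
grip_force: 45.0
```

>>> step_arm:
  plan:
    - [0.5,0,0,0,0]
    - [0,0,0,0,0]
    - [-0.5,0,0,0,0]
    - [-1,0,0,0,0]
    - [-1,0,0,0,0]
    - [-1,0,0,0,0]
    - [-1,0,0,0,0]
    - [-1,0,0,0,0]
    - [-1,0,0,0,0]
    - [-1,0,0,0,0]
    - [-1,0,0,-0.03,0]
    - [-1,0,0,-0.06,0]
    - [-1,0,0,-0.1,0]
    - [-1,0,0,-0.14,0]
    - [-1,-0.05,0,-0.16,0]
    - [-1,-0.1,0,-0.16,0]
    - [-1,-0.15,0,-0.16,0]
    - [-1,-0.15,0,-0.16,0]

```text
time: 10.38
tool_pos: [0.4325, 0.0727, 0.2773]
tool_rot: [-3.141, -0.0, -0.77]
contact_force: [0.7, -0.4, 0.5]
opening: 0.0916
grip_force: 0.0
```

```bash
python3 - <<'E'
from h import *
o=observe();print(o['contact_force'],o['opening'],o['tool_pos'],o['time'])
for n in('top','side'):
    c=read_camera(n);Q,m=fin(c,.11,.16);q=Q[m][:,:2].mean(0)-C;print(n,m.sum(),np.degrees(np.arctan2(q[1],q[0])),np.hypot(*q))
    cv2.imwrite(f'pics/{n}3.png',c['img'][:,:,::-1])
E
```

```text
[ 0.66889379 -0.41335667  0.52751633] 0.09155286876289133 [0.43249326 0.0727031  0.2772693 ] 10.375
top 34 -45.94444309183367 0.04886965097664577
side 114 -52.0464800620654 0.05010291831006762
```

View pics/side3.png

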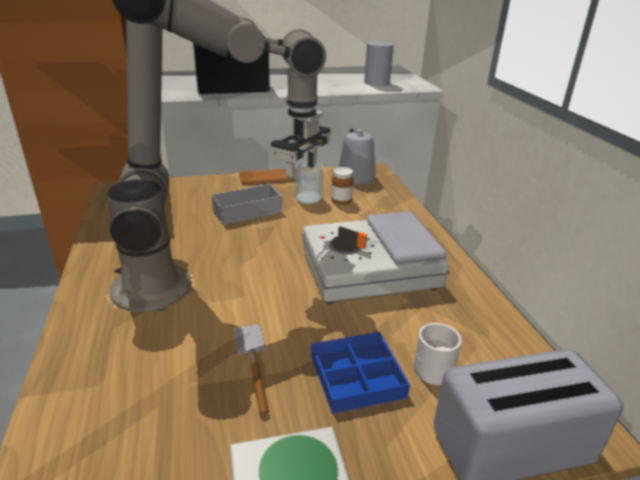

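View pics/top3.png

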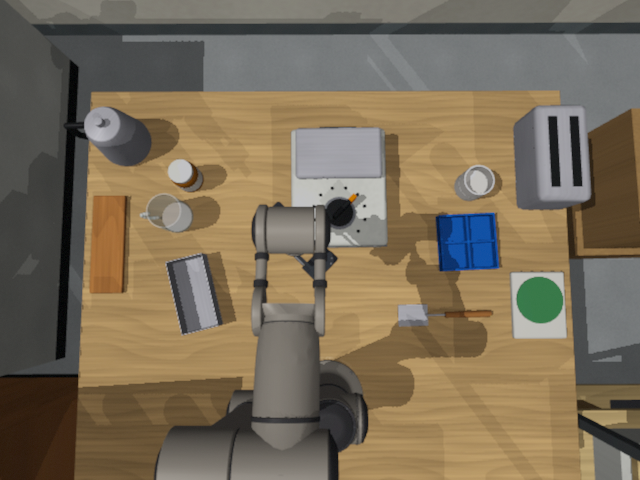

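The pointer end at (353,198) is at -46°, towards the dot at (357,194), which is setting 6. The gripper is clear and the bystanders are unmoved.

```bash
python3 -c "
from cell import *
print(hand_in())"
```

```text
the job is handed in; nothing more can be done
None
```

I turned the dial clockwise only to setting 6 and let go. The camera put the pointer at -46° against -45° for setting 6, the bystanders looked unmoved, and the job is handed in; `hand_in()` returned no verdict.

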